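Mount the jig table on the bench grinder's slotted plate

ROBOT

A 6-joint arm with a two-finger parallel gripper is mounted at the origin on the work surface. World frame = base frame: x ahead of the robot, y to its left, z up, the work surface at z = 0. Lengths are in m, angles in rad, forces in N, time in s.
With the tool pointing down it reaches from about 0.325 to 0.75 m from the base axis. Payload 7.6 kg.
Tool frame: the origin (TCP) lies midway between the tips of the shut fingers; the grasp point (between the pads) lies manip.grip_point_offset behind it (manip.grip_point_offset is the distance from the TCP to the grasp point, in m); z points along the fingers, y is the direction in which the jaws open and shut (so a half turn about z gives the same grasp; the last joint's range is limited). The gripper opens to 85 mm and grips with 20 to 120 N. Pads are 22 mm wide; open, the fingers measure 114 mm over their backs; the gripper's body (76 mm by 85 mm) begins 54 mm behind the grasp point. The pads swing forward as they close: fully open they stand 13 mm farther back than shut.
Start: joints at [1.246, 0.052, 1.401, -0, 1.689, -0.07], TCP at [0.132, 0.508, 0.231] pointing down, gripper open.
Joint ranges: [-2.9, 2.9], [-0.91, 2.17], [0.12, 2.37], [-1.06, 4.2], [0.26, 2.73], [-2.93, 2.93]. Speed limits (rad/s): [2.57, 2.57, 3.01, 3.14, 3.14, 3.14].

INTERFACE

Orientations are given as a unit quaternion [x, y, z, w].
In Python, from cell import telemetry, grab_frame, calibration, job, regions_of, mark_of, manip gives the robot as it stands.
- The arm moves only by the tool drive_tool, never from a script. Its argument "series" is a list of rows, each a list of 7 numbers: the finger opening in cm, from 0 to 8.54, then the shift along the tool's x, y, z in cm, then the turn, a rotation vector about the tool's x, y, z in degrees. In form: [[jaw, dx, dy, dz, wx, wy, wz], ...]. A call has 1 to 12 rows; each row is the pose to reach, as a shift and turn from the pose commanded when the call began, along the tool's axes at that moment; what a row does not reach only later rows make up. A row lasts 1/8 s, in which the tool goes at most 62.5 mm and 10.7 degrees, less where a joint would pass 70% of its speed; a pose out of reach is approached as far as the arm can. A call with a gripper value outside its range is refused whole. The fingers move at their own pace and stop on an object; "newtons" is the grip in N (left out, the last holds). Time passes only in rows, so rows that repeat a pose let the fingers close. It gives the time, the measured TCP pose, the force and the opening at its end, in the units of the state.
- telemetry.get_state(): the state, without advancing time (a new reading comes with each control period).
- grab_frame(name): name is "scene" or "top"; returns the picture (480x640x3 uint8, blue, green, red); there is no depth.
- calibration(name): a dict with "intrinsics" (3x3 intrinsics, pixels), "extrinsics" (4x4, takes a point from world to camera coordinates). Camera axes: x right, y down, z forward; pixel columns grow to the right and rows downward; lengths in m; the calibration is good to about 2 mm. A picture is of the moment at which its call begins. calibration takes no time and is no camera call.
- job.sign_off(): hands the job in, once; it reports no verdict.
Trained networks look in the newest picture that a camera, given by its name, has taken for a name from the list of things; names that differ only in an ending like _2 or _b are one class to them, and where a whole thing is asked for, a point or a joint stands for the part that bears it (a point fixed in the world has none). Each returns a list of dicts, best first, with "conf" (0 to 1); they miss things now and then, are a little off and sometimes report something else, mostly with a low value. They report only what shows in the picture. A call takes as long as a camera call. They do not tell look-alikes from the thing itself.
- regions_of(name, camera): "mask" (480x640 bool, what is visible of it) and "rect" ([left, top, right, bottom] in pixels, round what is visible of it).
- mark_of(name, camera): "centre" ([column, row] in pixels: a listed point, or the origin of a listed thing).
The state is a dict: "t": time; "qpos": joint angles; "joint_velocities": joint speeds; "joint_torque": joint torques, N m; "eef_pos": TCP position; "tcp_rot": TCP orientation; "force": force on the tool from outside, world axes, zero at the start; "ft_torque": the same for the moment, N m; "width": opening from 0.0 (shut) to 1.0 (fully open).
Only numpy, scipy, OpenCV 4.12 (cv2) and the standard library are available. Lean on these libraries where they do the work, as an engineer would, in place of code of your own. Each camera call takes 0.05 s, during which the arm holds its last target. There are 200 camera calls.

TASK

Mount the jig table that lies on the bench: pass its T-foot down through the slot in the grinder's mounting plate until its square base plate sits flat on the plate, then turn it a quarter turn so that the foot holds crosswise under the slot and the long edge of the table runs straight across in front of the wheel. Leave it standing upright there; do not bump the grinding wheel, and leave the spare wheel and the chisel on the bench where they lie.

Things in the scene. Friction and masses are not known exactly. Their poses are not given: they have to be found in the camera images.
- jig_table_mid (a point): Jig table: loose rigid piece, 171 mm long, 0.36 to 0.6 kg: T-foot, neck, square base plate, post, flat table on one axis. Point: on the post's axis, 85 mm from the foot's underside. Own z: foot to table; y: along the long sides of foot and table; x: short sides; same after half a turn. Starts lying, z level, roughly towards the grinder, x vertical, axis 28 mm up; the bench around it is free.
- jig_table_foot (a point): Centre of the underside of the jig table's T-foot, axes as jig_table_mid. Going up along z from here: foot 24 mm (x) by 60 mm (y), 0 to 12 mm, edges rounded 3 mm; round neck 20 mm thick, 12 to 25; square steel base plate 56 by 56 mm, 25 to 33. Centre of mass on the axis, 61 mm from here: it stands by itself on the flat of the foot on the bench.
- jig_table_post (a point): Point on the axis of the jig table's round steel post, 63 mm from the foot's underside, axes as jig_table_mid. The post is 20 mm thick and bare from the base plate (33 mm from the foot's underside) to a 30 mm collar (153 to 163 mm). 30 mm above the base plate here: room for a grasp tilted 45 degrees, leaning over the table's end, to raise the piece.
- jig_table_top (a point): Centre of the jig table's flat aluminium table, half-way through its thickness (167 mm from the foot's underside), axes as jig_table_mid. The table is 56 mm (x) by 90 mm (y) and 8 mm thick (163 to 171 mm). Once the piece stands, it can be taken from above by the two long edges, 56 mm apart along x.
- slot (a point): Centre of the slot in the grinder's fixed mounting plate, level with the plate's top face, 40 mm above the bench. A closed straight hole through the 10 mm plate, 30 mm wide (own x), 72 mm long (own y); 30 mm free height beneath, 45 mm to each side. z up; -y points at the wheel; x is parallel to its axle. Mounted, jig_table_mid is 60 mm above this point, its y along this x; 3 mm of vertical play.
- grinder: The fixed grinder and its mounting plate; origin at bench level under the slot's centre, axes as the slot's. The plate spans x -130 to 310 mm, y -270 to 60 mm. On it beside the slot: a switch box 82 mm high (x -112 to -70, y -32 to 32) and a round quench pot 70 mm high, 76 mm wide (centre x 110, y -25). Wheel guard (x within 25 mm of 0, y below -95) up to 255 mm above the bench.
- wheel: The near grinding wheel, a grey abrasive disc of 150 mm diameter and 20 mm thickness, partly covered by its guard. Origin at its centre, own x along the axle. Centre 165 mm from the slot's centre (towards the slot's -y) and 125 mm above the plate's top; its front face is 90 mm from the slot's centre. It does not turn. It must not be touched.
- spare_wheel: Spare grinding wheel lying flat, 150 mm diameter, 20 mm thick, origin at the centre of its underside. To be left alone.
- chisel: Cold chisel lying along its own x, about 180 mm long, 16 to 20 mm wide and thick, origin under its middle. To be left alone.
Mind the look-alikes: they are no part of the job. What is shaped like the part that bears jig_table_mid but orange is not meant.

How it is judged:
At the end, for the whole second after the job is handed in: The jig table stands in the slot: its post within 30 mm of the slot's centre, upright within 0.06 rad, base plate down on the mounting plate (within 2.5 mm), foot and table long sides square across the slot within 0.2 rad, released and at rest (z of jig_table_mid in the frame of slot between 0.057 and 0.0625 m and horizontal distance between jig_table_mid and slot below 0.03 m and angle between jig_table_mid's own z axis and vertical below 0.06 rad and angle between the y axis of jig_table_mid and the x axis of slot, either way round below 0.2 rad and linear speed of jig_table below 0.02 m/s); the robot touches nothing.
It fails at once if the grinding wheel is bumped (more than 2 N) (contact force between wheel and anything else above 2 N).
It fails at once if the spare wheel or the chisel is moved by more than 50 mm (distance of any of spare_wheel, chisel from where it was at the start of the episode above 0.05 m).
It also fails if it takes over 66 s, if anything falls off the work surface, if the arm or the gripper's body presses on something with over 40 N, if the wrist force passes 120 N, or if a joint passes its speed limit or range.

## Working session

There is one attempt and no reset: what is moved stays moved. The work goes in short steps, Python scripts to look and compute and a tool call to move; the robot and the scene stay as the last step left them, time stands still between calls to the robot, and variables do not carry over. Pictures are saved under pics/ and viewed, about 8 in all and at most 12, crops included, and the job is handed in when it is done.

Besides the shell and the picture viewer there is one more tool, called as name(argument=value, ...) on one line, values as JSON. drive_tool: Moves the arm, as the interface text tells. Its arguments: {"type":"object","properties":{"series":{"type":"array"},"newtons":{"type":"number"}},"required":["series"]}

```bash
ls; mkdir -p pics; cat > h.py <<'E'
import numpy as np, cv2
from scipy.spatial.transform import Rotation as R
from cell import telemetry, grab_frame, calibration, job, regions_of, mark_of, manip
def ray(cam,px):
    c=calibration(cam);K=np.array(c["intrinsics"]);E=np.array(c["extrinsics"])
    d=E[:3,:3].T@np.linalg.inv(K)@np.array([px[0],px[1],1.]);o=-E[:3,:3].T@E[:3,3]
    return o,d/np.linalg.norm(d)
def at_z(cam,px,z):
    o,d=ray(cam,px);return o+d*(z-o[2])/d[2]
def proj(cam,p):
    c=calibration(cam);K=np.array(c["intrinsics"]);E=np.array(c["extrinsics"])
    q=(K@(E[:3,:3]@np.atleast_2d(p).T+E[:3,3:4]));return (q[:2]/q[2]).T
def tri(a,b):
    (o1,d1),(o2,d2)=ray("scene",a),ray("top",b)
    A=np.stack([d1,-d2],1);s=np.linalg.lstsq(A,o2-o1,rcond=None)[0]
    p,q=o1+d1*s[0],o2+d2*s[1];return (p+q)/2,np.linalg.norm(p-q)
def st():
    s=telemetry.get_state();return s
E
python3 - <<'E'
from h import *
s=st();print({k:np.round(v,3) for k,v in s.items()},manip.grip_point_offset)
for c in("scene","top"):
    f=grab_frame(c);cv2.imwrite(f"pics/{c}0.png",f)
    o,_=ray(c,(320,240));print(c,o)
    for n in["jig_table_mid","jig_table_foot","jig_table_post","jig_table_top","slot","wheel","grinder","spare_wheel","chisel"]:
        print(c,n,[(np.round(m["centre"],1).tolist(),round(m["conf"],2)) for m in mark_of(n,c)])
print(telemetry.get_state()["t"])
E
```

```text
pics
{'t': np.float64(0.0), 'qpos': array([ 1.246,  0.053,  1.402,  0.   ,  1.689, -0.07 ]), 'joint_velocities': array([-0.001, -0.   , -0.002,  0.001, -0.001, -0.001]), 'joint_torque': array([ 1.0000e-03, -3.8167e+01, -3.6019e+01, -0.0000e+00,  6.0000e-03,
        0.0000e+00]), 'eef_pos': array([0.132, 0.508, 0.23 ]), 'tcp_rot': array([ 0.127,  0.992, -0.001, -0.   ]), 'force': array([-0.052, -1.323, -0.646]), 'ft_torque': array([ 0.015,  0.008, -0.046]), 'width': np.float64(0.998)} 0.0187
scene [1.05067278 0.5702856  0.95295127]
scene jig_table_mid [([431.5, 259.0], 0.93), ([346.1, 285.3], 0.69), ([230.2, 150.6], 0.54)]
scene jig_table_foot [([428.0, 236.1], 0.92), ([381.4, 299.2], 0.72), ([448.0, 357.8], 0.2)]
scene jig_table_post [([429.5, 253.4], 0.92), ([355.4, 289.2], 0.74)]
scene jig_table_top [([432.8, 287.6], 0.69), ([317.1, 270.6], 0.63)]
scene slot [([272.5, 222.4], 0.76)]
scene wheel [([354.1, 290.3], 0.73), ([230.4, 150.3], 0.57)]
scene grinder [([271.6, 234.1], 0.95)]
scene spare_wheel [([274.7, 364.6], 0.8), ([269.2, 223.5], 0.69)]
scene chisel [([450.4, 356.8], 0.75)]
top [0.46470439 0.0914511  0.9835614 ]
top jig_table_mid [([278.3, 248.1], 0.98), ([224.9, 337.9], 0.85)]
top jig_table_foot [([237.3, 253.3], 0.85), ([246.7, 373.6], 0.69)]
top jig_table_post [([267.5, 248.8], 0.96), ([230.5, 346.7], 0.81), ([236.5, 253.8], 0.19)]
top jig_table_top [([318.2, 233.9], 0.87), ([202.5, 306.7], 0.66)]
top slot [([409.1, 249.1], 0.66)]
top wheel [([514.8, 264.8], 0.86)]
top grinder [([401.5, 253.9], 0.72)]
top spare_wheel [([276.1, 131.3], 0.76)]
top chisel [([144.6, 252.3], 0.97)]
1.0
```

View pics/scene0.png

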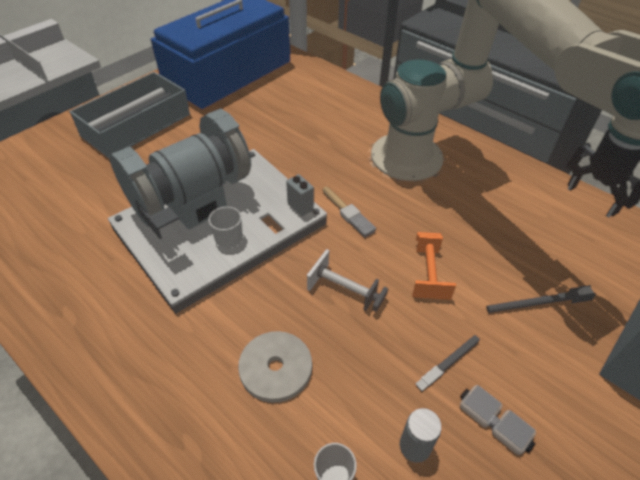

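View pics/top0.png

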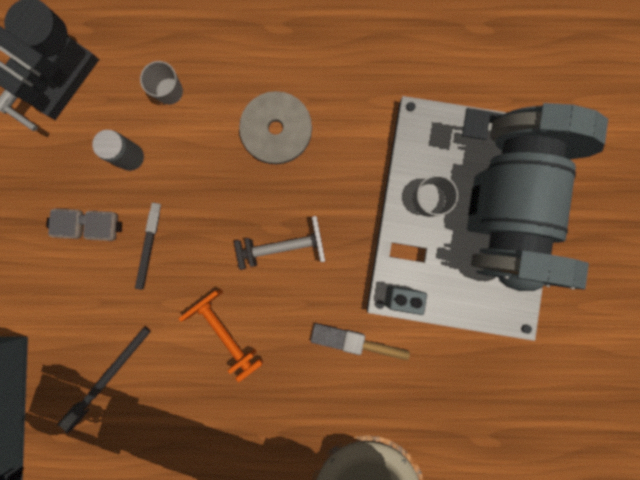

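```bash
python3 - <<'E'
from h import *
P=lambda n,a,b:print(n,*[np.round(v,4) for v in tri(a,b)])
P("midA",(431.5,259),(278.3,248.1));P("midA?",(431.5,259),(224.9,337.9))
P("midB",(346.1,285.3),(224.9,337.9));P("midB?",(346.1,285.3),(278.3,248.1))
P("slot",(272.5,222.4),(409.1,249.1))
P("wheel",(230.4,150.3),(514.8,264.8));P("grinder",(271.6,234.1),(401.5,253.9))
P("spare",(274.7,364.6),(276.1,131.3));P("chisel",(450,357),(144.6,252.3))
for c in [(278.3,248.1),(237.3,253.3),(267.5,248.8),(318.2,233.9),(224.9,337.9),(246.7,373.6),(230.5,346.7),(202.5,306.7)]: print(c,at_z("top",c,.028).round(4))
print("slot top",at_z("top",(409.1,249.1),.04),at_z("scene",(272.5,222.4),.04))
E
```

```text
midA [0.4513 0.2479 0.1539] 0.1736
midA? [0.3125 0.286  0.0332] 0.002
midB [0.3985 0.2252 0.017 ] 0.2102
midB? [0.4948 0.1798 0.0165] 0.0063
slot [ 0.4884 -0.0757  0.041 ] 0.01
wheel [ 0.4608 -0.2361  0.1646] 0.0042
grinder [ 0.4849 -0.075  -0.0071] 0.0063
spare [ 0.7405  0.1897 -0.0011] 0.0036
chisel [0.4853 0.4557 0.0082] 0.0082
(278.3, 248.1) [0.4925 0.1812 0.028 ]
(237.3, 253.3) [0.4815 0.2639 0.028 ]
(267.5, 248.8) [0.4909 0.203  0.028 ]
(318.2, 233.9) [0.5216 0.1009 0.028 ]
(224.9, 337.9) [0.3123 0.2862 0.028 ]
(246.7, 373.6) [0.2423 0.2416 0.028 ]
(230.5, 346.7) [0.295  0.2747 0.028 ]
(202.5, 306.7) [0.374  0.3323 0.028 ]
slot top [ 0.49158493 -0.07982093  0.04      ] [ 0.48521224 -0.07195761  0.04      ]
```

Grey jig table (post, plate and foot) is at top (278,248) and scene (346,285). The table end points at the grinder, with the slot at top (408,252) and scene (272,222). The things it could be confused with are the orange copy (top (225,338), scene (431,262)), the brush (top (350,340)) and the chisel (top (148,246)). I choose the grey one and check it in a close crop.

```bash
python3 - <<'E'
from h import *
f=cv2.imread("pics/top0.png")
a=cv2.resize(f[205:280,225:335],None,fx=6,fy=6,interpolation=cv2.INTER_CUBIC)
# slot: dark, brownish pixels inside plate
roi=f[225:280,370:445].astype(int)
m=((roi[...,2]-roi[...,0])>18).astype(np.uint8)   # orange-brown bench seen through the hole
n,l,s,c=cv2.connectedComponentsWithStats(m)
for i in range(1,n):
    if s[i,4]>60: print("comp",s[i],c[i]+[370,225])
# jig mask
r=regions_of("jig_table_mid","top")
for x in r: print(x["rect"],x["conf"],x["mask"].sum())
# pixel corners of plate: bright
c2=cv2.resize(f[85:345,360:560],None,fx=1,fy=1)
b=cv2.resize(f[220:290,365:475],None,fx=6,fy=6,interpolation=cv2.INTER_CUBIC)
cv2.imwrite("pics/crop1.png",np.vstack([a[:300],b[:300]]))
cv2.imwrite("pics/crop1.png",np.vstack([a[:440,:660],b[:420,:660]])[:860]); 
i=cv2.imread("pics/crop1.png");cv2.imwrite("pics/crop1.png",cv2.resize(i,None,fx=.69,fy=.69));print(i.shape)
E
```

```text
comp [  0   0  10  55 320] [372.9375   245.290625]
comp [ 18  17  38  22 634] [406.60252366 252.1829653 ]
[236.9, 216.8, 325.5, 268.0] 0.96 1227
[176.8, 289.0, 262.5, 379.7] 0.83 1474
(860, 660, 3)
```

View pics/crop1.png

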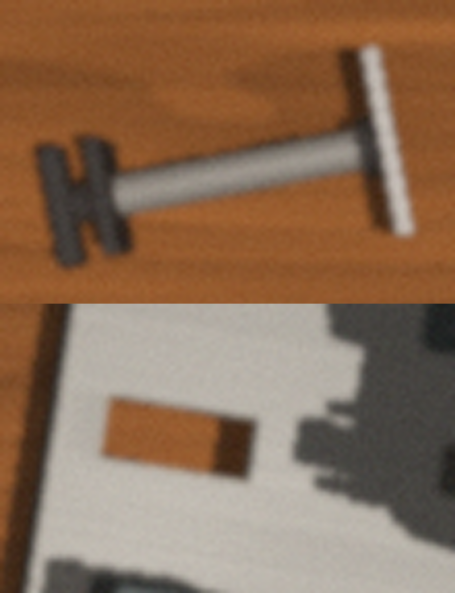

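```bash
cat >> h.py <<'E'
def yaw(v): return np.degrees(np.arctan2(v[1],v[0]))
E
python3 - <<'E'
from h import *
U=lambda x,y:(225+x/4.14,205+y/4.14); L=lambda x,y:(365+x/4.14,220+(y-303.6)/4.14)
c=np.array([at_z("top",L(*p),.04) for p in[(110,398),(257,420),(247,480),(102,457)]])
print("slot c",c.mean(0).round(4),"len",np.linalg.norm(c[0]-c[1]),np.linalg.norm(c[2]-c[3]),"wid",np.linalg.norm(c[1]-c[2]),np.linalg.norm(c[0]-c[3]))
print("slot -y yaw",yaw(c[1]-c[0]),yaw(c[2]-c[3]),"x yaw",yaw(c[1]-c[2]),yaw(c[0]-c[3]))
t=at_z("top",U(387,141),.056);b=at_z("top",U(105,195),.056)
print("top",t,"base",b,np.linalg.norm(t-b),"(want .138) yaw",yaw(t-b))
p=at_z("top",U(115,193),.028);q=at_z("top",U(358,147),.028);print("post",p,q,np.linalg.norm(p-q),"want .12",yaw(q-p))
e=[at_z("top",U(*k),.056) for k in[(370,48),(403,234)]];print("tbl len",np.linalg.norm(e[0]-e[1]),yaw(e[0]-e[1]))
cc=c.mean(0);ang=np.radians(yaw(c[1]-c[0]+c[2]-c[3]));w=cc[:2]+.165*np.array([np.cos(ang),np.sin(ang)])
print("wheel exp",w, proj("top",[*w,.165]),proj("scene",[*w,.165]),"slot in scene",proj("scene",cc))
s=st();r=R.from_quat(s["tcp_rot"]);print(r.as_matrix().round(3))
E
```

```text
slot c [ 0.4846 -0.0781  0.04  ] len 0.07101923314864556 0.07003343018862765 wid 0.02916301890490966 0.028579847783640807
slot -y yaw -98.23376137801779 -98.7027016635697 x yaw -9.784311030402112 -7.834751299057651
top [0.50980469 0.09999007 0.056     ] base [0.48352876 0.23321682 0.056     ] 0.13579319336335277 (want .138) yaw -78.84290889957471
post [0.48509858 0.23262868 0.028     ] [0.50816517 0.11435749 0.028     ] 0.12049954633594219 want .12 -78.96405948101285
tbl len 0.08942861714440627 10.377536491147588
wheel exp [ 0.46026406 -0.24125869] [[516.85666343 265.8940746 ]] [[228.32005365 148.94595804]] slot in scene [[270.958832   221.05901632]]
[[-0.968  0.252  0.   ]
 [ 0.252  0.968  0.   ]
 [ 0.     0.    -1.   ]]
```

Close crop shows the grey piece: dark foot and base plate on the left, bare post, white table on the right. The slot is a clean brown rectangle. Measured lengths match the given ones (post 120 mm, table 89 mm, slot 71×29 mm).

```bash
cat >> h.py <<'E'
def unit(a,z=0): a=np.radians(a);return np.array([np.cos(a),np.sin(a),0.])
def frame(y,z): return np.stack([np.cross(y,z),y,z],1)
def row(P,Rt):
    s=st();r0=R.from_quat(s["tcp_rot"]).as_matrix()
    d=r0.T@(np.asarray(P)-s["eef_pos"])*100;w=np.degrees(R.from_matrix(r0.T@Rt).as_rotvec())
    print("row",d.round(2),w.round(1),"n>=",max(np.linalg.norm(d)/6.25,np.linalg.norm(w)/10.7).round(1))
u=unit(-79);v=unit(11);UP=np.array([0,0,1.])
P63=np.array([.4904,.2028,.028]);TH=np.radians(42)
zt=-np.sin(TH)*u-np.cos(TH)*UP;RG=frame(v,zt)
E
python3 - <<'E'
from h import *
print(RG.round(3)); row(P63+.016*zt-.12*zt,RG)
E
```

```text
[[-0.142  0.982 -0.128]
 [ 0.729  0.191  0.657]
 [ 0.669  0.    -0.743]]
row [-45.35 -26.79  12.6 ] [-23.6  37.4  61.4] n>= 8.7
```

drive_tool(series=[[8.5,-45.35,-26.8,12.6,-23.6,37.4,61.4],[8.5,-45.35,-26.8,12.6,-23.6,37.4,61.4],[8.5,-45.35,-26.8,12.6,-23.6,37.4,61.4],[8.5,-45.35,-26.8,12.6,-23.6,37.4,61.4],[8.5,-45.35,-26.8,12.6,-23.6,37.4,61.4],[8.5,-45.35,-26.8,12.6,-23.6,37.4,61.4],[8.5,-45.35,-26.8,12.6,-23.6,37.4,61.4],[8.5,-45.35,-26.8,12.6,-23.6,37.4,61.4],[8.5,-45.35,-26.8,12.6,-23.6,37.4,61.4],[8.5,-45.35,-26.8,12.6,-23.6,37.4,61.4],[8.5,-45.35,-26.8,12.6,-23.6,37.4,61.4],[8.5,-45.35,-26.8,12.6,-23.6,37.4,61.4]])

```text
t: 2.55
eef_pos: [0.5031, 0.1353, 0.1059]
tcp_rot: [0.593, 0.721, 0.228, -0.276]
force: [-0.4, 0.1, 0.5]
width: 0.993
```

```bash
python3 - <<'E'
from h import *
print(st()["qpos"].round(3),st()["joint_velocities"].round(2)); row(P63+.016*zt-.12*zt,RG);row(P63+.016*zt,RG)
E
```

```text
[-0.159  0.256  1.582  0.68   1.596 -0.438] [ 0. -0. -0. -0. -0. -0.]
row [-0.11  0.04 -0.02] [ 0.  -0.   0.1] n>= 0.0
row [-0.11  0.04 11.98] [ 0.  -0.   0.1] n>= 1.9
```

drive_tool(series=[[8.5,-0.1,0,4,0,0,0],[8.5,-0.1,0,7,0,0,0],[8.5,-0.1,0,9.5,0,0,0],[8.5,-0.1,0,11,0,0,0],[8.5,-0.1,0,12,0,0,0],[8.5,-0.1,0,12,0,0,0]])

```text
t: 3.3
eef_pos: [0.4884, 0.2128, 0.0155]
tcp_rot: [0.594, 0.72, 0.228, -0.277]
force: [0.0, 0.8, 0.4]
width: 0.997
```

```bash
python3 - <<'E'
from h import *
f=grab_frame("top");g=grab_frame("scene")
a=cv2.resize(f[195:290,215:345],(780,570),interpolation=cv2.INTER_CUBIC)
cv2.imwrite("pics/g1.png",a);row(P63+.016*zt,RG)
E
```

```text
row [ 0.08 -0.05  0.07] [ 0.1 -0.   0. ] n>= 0.0
```

View pics/g1.png

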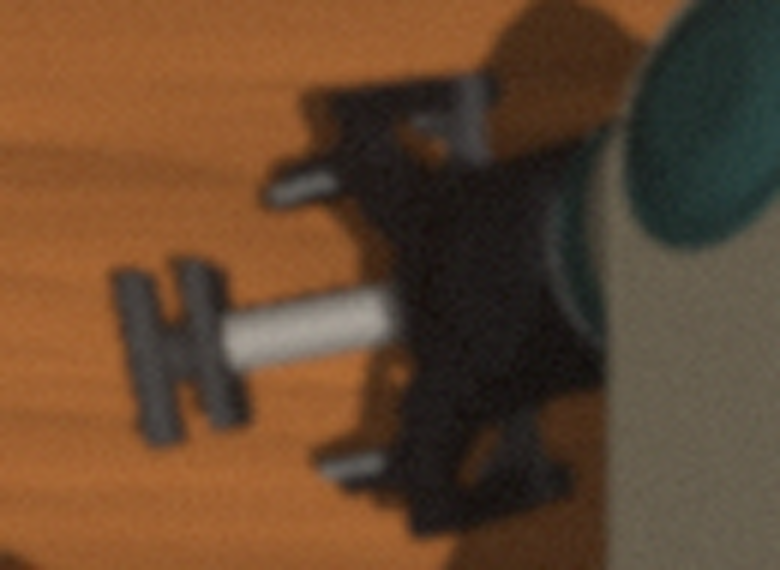

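The picture shows the finger tips at (300,188) and (350,465), evenly either side of the post (310,325). No contact. I close and lift.

drive_tool(series=[[1,0,0,0,0,0,0],[1,0,0,0,0,0,0],[1,0,0,0,0,0,0],[1,0,0,0,0,0,0],[1,0,0,0,0,0,0],[1,0,0,0,0,0,0],[1,0.67,0,-0.74,0,0,0],[1,2.7,0,-3,0,0,0],[1,5.4,0,-6,0,0,0],[1,8,0,-8.9,0,0,0],[1,8,0,-8.9,0,0,0]], newtons=70)

```text
t: 4.78
eef_pos: [0.4896, 0.2125, 0.1376]
tcp_rot: [0.593, 0.721, 0.23, -0.274]
force: [-0.0, -1.1, -6.5]
width: 0.211
```

```bash
cat >> h.py <<'E'
# standing pose: rotate about v so u->UP
RS=frame(v,np.sin(TH)*-UP+np.cos(TH)*u)
E
python3 - <<'E'
from h import *
print(st()["qpos"].round(3))
S=np.array([.4904,.2028,.063])
row(S+[0,0,.06]+.016*RS[:,2],RS)
for q in regions_of("jig_table_mid","top"): print(q["rect"],q["conf"])
E
```

```text
[-0.016  0.173  1.609  0.714  1.546 -0.298]
row [-3.3  -0.12  0.44] [  0.4 -89.9  -0.1] n>= 8.4
[179.1, 289.2, 262.5, 378.7] 0.94
[234.8, 238.9, 281.6, 271.0] 0.65
```

drive_tool(series=[[1,-3.3,-0.1,0.4,0.4,-89.9,0],[1,-3.3,-0.1,0.4,0.4,-89.9,0],[1,-3.3,-0.1,0.4,0.4,-89.9,0],[1,-3.3,-0.1,0.4,0.4,-89.9,0],[1,-3.3,-0.1,0.4,0.4,-89.9,0],[1,-3.3,-0.1,0.4,0.4,-89.9,0],[1,-3.3,-0.1,0.4,0.4,-89.9,0],[1,-3.3,-0.1,0.4,0.4,-89.9,0],[1,-3.3,-0.1,0.4,0.4,-89.9,0],[1,-3.3,-0.1,0.4,0.4,-89.9,0],[1,-3.3,-0.1,0.4,0.4,-89.9,0],[1,-3.3,-0.1,0.4,0.4,-89.9,0]])

```text
t: 6.32
eef_pos: [0.4919, 0.1904, 0.1103]
tcp_rot: [0.581, 0.706, -0.26, 0.311]
force: [-0.2, -0.9, -5.7]
width: 0.211
```

```bash
python3 - <<'E'
from h import *
print(st()["qpos"].round(3))
S=np.array([.4904,.2028,.063])
row(S+[0,0,.06]+.016*RS[:,2],RS);row(S+.016*RS[:,2],RS)
f=grab_frame("top");g=grab_frame("scene")
cv2.imwrite("pics/s1.png",cv2.resize(g[150:390,220:540],(800,600)))
E
```

```text
[ 0.654  0.43   1.397 -0.732  1.725  0.502]
row [-0.11  0.09 -0.18] [-0.3 -0.2  0.2] n>= 0.0
row [4.34 0.13 3.85] [-0.3 -0.2  0.2] n>= 0.9
```

View pics/s1.png

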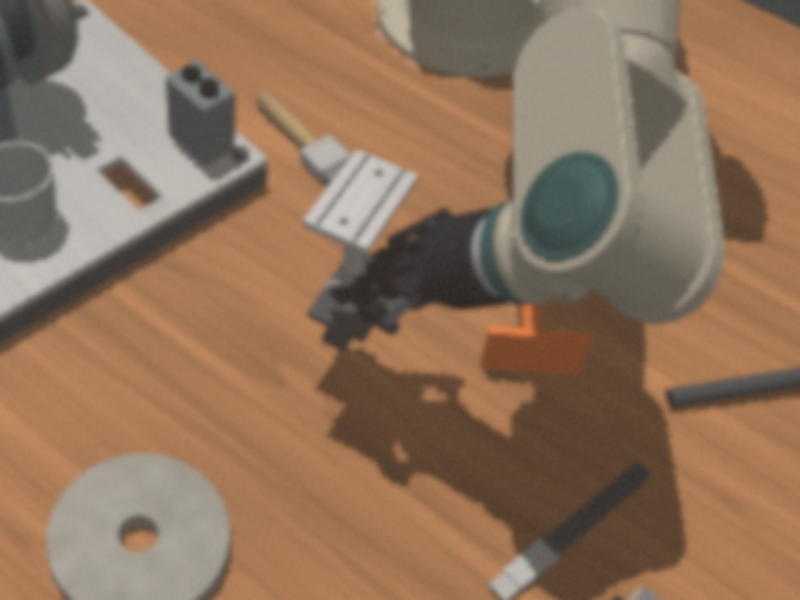

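The piece hangs upright, with its table at (360,198) in the crop, clear of everything. I lower it.

drive_tool(series=[[1,1.5,0,1.4,0,0,0],[1,3,0,2.7,0,0,0],[1,3.6,0,3.3,0,0,0],[1,3.9,0,3.5,0,0,0],[1,4.1,0,3.7,0,0,0],[1,4.1,0,3.7,0,0,0]])

```text
t: 7.18
eef_pos: [0.4915, 0.1909, 0.0551]
tcp_rot: [0.581, 0.706, -0.26, 0.311]
force: [-0.0, 0.6, -4.9]
width: 0.212
```

```bash
python3 - <<'E'
from h import *
print(st()["force"].round(2))
S=np.array([.4904,.2028,.063])
row(S+.016*RS[:,2],RS);row(S+.016*RS[:,2]-[0,0,.003],RS)
E
```

```text
[-0.03  0.58 -4.87]
row [0.21 0.12 0.19] [-0.3 -0.1  0.2] n>= 0.0
row [0.43 0.12 0.39] [-0.3 -0.1  0.2] n>= 0.1
```

drive_tool(series=[[1,0.08,0,0.07,0,0,0],[1,0.16,0,0.14,0,0,0],[1,0.22,0,0.2,0,0,0],[1,0.22,0,0.2,0,0,0]])

```text
t: 7.68
eef_pos: [0.4916, 0.1909, 0.054]
tcp_rot: [0.581, 0.705, -0.26, 0.312]
force: [-5.7, -0.2, 7.7]
width: 0.212
```

drive_tool(series=[[1,0.12,0,0.1,0,0,0],[3,0.12,0,0.1,0,0,0],[8.5,0.12,0,0.1,0,0,0],[8.5,0.12,0,0.1,0,0,0],[8.5,0.12,0,0.1,0,0,0],[8.5,0.12,0,0.1,0,0,0],[8.5,0.12,0,-3,0,0,0],[8.5,0.12,0,-8,0,0,0],[8.5,0.12,0,-14,0,0,0],[8.5,0.12,0,-20,0,0,0],[8.5,0.12,0,-20,0,0,0]])

```text
t: 9.05
eef_pos: [0.4639, 0.3408, 0.1887]
tcp_rot: [0.581, 0.707, -0.256, 0.312]
force: [-0.1, -0.6, 0.0]
width: 0.998
```

```bash
python3 - <<'E'
from h import *
f=grab_frame("top");g=grab_frame("scene");print(st()["qpos"].round(2))
cv2.imwrite("pics/t2.png",f);cv2.imwrite("pics/sc2.png",g)
a=cv2.resize(f[200:300,220:330],(520,473),interpolation=cv2.INTER_CUBIC)
for n in["jig_table_mid","jig_table_top","jig_table_post"]:
    for c in("top","scene"): print(n,c,[(np.round(m["centre"],1).tolist(),round(m["conf"],2)) for m in mark_of(n,c)])
print(proj("top",[.4904,.2028,.171]),proj("scene",[.4904,.2028,.171]))
b=cv2.resize(g[200:330,310:450],(280,260))
cv2.imwrite("pics/st2.png",np.hstack([a,np.vstack([b,np.zeros((213,280,3),np.uint8)])]))
E
```

```text
[ 0.85  0.59  1.02 -0.7   2.02  0.51]
jig_table_mid top [([270.1, 254.2], 0.94), ([222.5, 337.3], 0.78)]
jig_table_mid scene [([359.9, 270.9], 0.88)]
jig_table_top top [([261.3, 248.1], 0.89), ([200.9, 304.6], 0.83)]
jig_table_top scene [([270.5, 221.3], 0.73), ([363.8, 250.3], 0.67), ([435.3, 287.2], 0.63)]
jig_table_post top [([267.6, 251.7], 0.78), ([229.5, 344.4], 0.6)]
jig_table_post scene [([355.1, 280.8], 0.9), ([431.0, 253.9], 0.8)]
[[257.90358714 246.77764516]] [[361.55270386 246.01834779]]
```

View pics/st2.png

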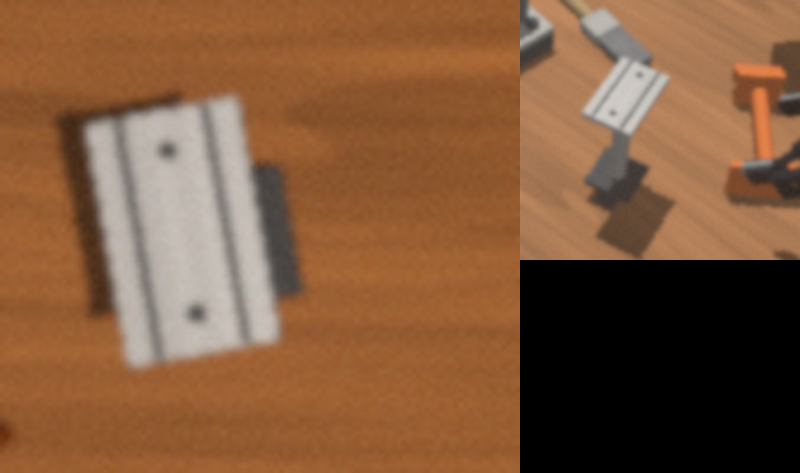

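It is standing: table corners at crop (85,122), (237,95), (281,340) and (128,368), plate dark below. The scene view also shows it upright.

```bash
cat >> h.py <<'E'
def rect(cs,z,cam="top"):
    p=np.array([at_z(cam,c,z) for c in cs]);return p
E
python3 - <<'E'
from h import *
p=rect([(220+x/4.727,200+y/4.73) for x,y in[(85,122),(237,95),(281,340),(128,368)]],.171)
c=p.mean(0);print(c.round(4),[np.linalg.norm(p[i]-p[i-1]).round(4) for i in range(4)],yaw(p[0]+p[1]-p[2]-p[3]),yaw(p[1]+p[2]-p[0]-p[3]))
y=yaw(p[0]+p[1]-p[2]-p[3])
print("tri",tri((363.8,250.3),(261.3,248.1)))
RD=frame(unit(y-90),-UP)
row([c[0],c[1],.30],RD);row([c[0],c[1],.167-.0187+.003],RD)
E
```

```text
[0.4869 0.2015 0.171 ] [np.float64(0.0907), np.float64(0.0562), np.float64(0.0904), np.float64(0.0563)] 10.769314778334655 -79.46932883971638
tri (array([0.48628972, 0.2023144 , 0.15313867]), np.float64(0.007736467849526731))
row [-17.75  -0.37   2.42] [37.2 37.7 84.5] n>= 9.3
row [-6.71 -0.26 12.38] [37.2 37.7 84.5] n>= 9.3
```

drive_tool(series=[[8.5,-17.75,-0.4,2.4,37.2,37.7,84.5],[8.5,-17.75,-0.4,2.4,37.2,37.7,84.5],[8.5,-17.75,-0.4,2.4,37.2,37.7,84.5],[8.5,-17.75,-0.4,2.4,37.2,37.7,84.5],[8.5,-17.75,-0.4,2.4,37.2,37.7,84.5],[8.5,-17.75,-0.4,2.4,37.2,37.7,84.5],[8.5,-17.75,-0.4,2.4,37.2,37.7,84.5],[8.5,-17.75,-0.4,2.4,37.2,37.7,84.5],[8.5,-17.75,-0.4,2.4,37.2,37.7,84.5],[8.5,-17.75,-0.4,2.4,37.2,37.7,84.5],[8.5,-17.75,-0.4,2.4,37.2,37.7,84.5],[8.5,-17.75,-0.4,2.4,37.2,37.7,84.5]])

```text
t: 10.95
eef_pos: [0.4865, 0.2023, 0.3005]
tcp_rot: [0.996, 0.095, 0.0, 0.0]
force: [1.1, -0.0, 0.1]
width: 1.0
```

```bash
python3 - <<'E'
from h import *
print(st()["qpos"].round(3),st()["joint_velocities"].round(2))
RD=frame(unit(10.65-90),-UP);c=[.4869,.2015]
row([c[0],c[1],.30],RD);row([c[0],c[1],.167-.0187],RD)
E
```

```text
[ 0.324  0.052  1.264 -0.     1.825  1.705] [ 0.    0.01 -0.    0.   -0.    0.  ]
row [0.03 0.08 0.05] [ 0.  -0.   0.2] n>= 0.0
row [ 0.02  0.08 15.22] [ 0.  -0.   0.2] n>= 2.4
```

drive_tool(series=[[8.5,0,0.1,5,0,0,0.2],[8.5,0,0.1,10,0,0,0.2],[8.5,0,0.1,13,0,0,0.2],[8.5,0,0.1,15,0,0,0.2],[8.5,0,0.1,15.5,0,0,0.2],[8.5,0,0.1,15.5,0,0,0.2],[5,0,0.1,15.5,0,0,0.2],[5,0,0.1,15.5,0,0,0.2],[5,0,0.1,15.5,0,0,0.2],[5,0,0.1,15.5,0,0,0.2]], newtons=60)

```text
t: 12.2
eef_pos: [0.4874, 0.2017, 0.1472]
tcp_rot: [0.996, 0.093, 0.002, -0.001]
force: [-0.0, 0.6, 5.3]
width: 0.638
```

drive_tool(series=[[5,0,0,-1,0,0,0],[5,0,0,-3,0,0,0],[5,0,0,-6,0,0,0],[5,0,0,-10,0,0,0],[5,0,0,-10,0,0,0]])

```text
t: 12.82
eef_pos: [0.4878, 0.2018, 0.2485]
tcp_rot: [0.996, 0.093, 0.003, -0.001]
force: [0.8, 0.0, -4.3]
width: 0.636
```

```bash
python3 - <<'E'
from h import *
f=cv2.imread("pics/top0.png");g=cv2.resize(cv2.cvtColor(f,cv2.COLOR_BGR2GRAY)[232:274,380:440],None,fx=8,fy=8,interpolation=cv2.INTER_CUBIC)
plate=np.percentile(g,80)
for k in (.55,.65,.75):
    m=(g<plate*k).astype(np.uint8);n,l,s,c=cv2.connectedComponentsWithStats(m)
    i=l[int((252.6-232)*8),int((405-380)*8)];cs=cv2.findContours((l==i).astype(np.uint8),0,1)[0][0]
    b=cv2.boxPoints(cv2.minAreaRect(cs))/8+[379.56,231.56];p=rect(b,.04)
    e=[p[i]-p[i-1] for i in range(4)];print(k,b.mean(0),p.mean(0).round(4),[(np.linalg.norm(x).round(4),yaw(x).round(1)) for x in e])
print(st()["force"].round(2),st()["eef_pos"],st()["width"])
E
```

```text
0.55 [409.4975 252.4975] [ 0.4849 -0.0805  0.04  ] [(np.float64(0.0831), np.float64(-0.1)), (np.float64(0.1188), np.float64(-89.7)), (np.float64(0.083), np.float64(179.6)), (np.float64(0.1182), np.float64(90.4))]
0.65 [408.21202618 252.08533937] [ 0.4857 -0.078   0.04  ] [(np.float64(0.0702), np.float64(80.8)), (np.float64(0.0294), np.float64(-9.6)), (np.float64(0.0704), np.float64(-99.2)), (np.float64(0.0294), np.float64(170.2))]
0.75 [408.1186586  252.14629227] [ 0.4855 -0.0778  0.04  ] [(np.float64(0.0725), np.float64(81.1)), (np.float64(0.0311), np.float64(-9.3)), (np.float64(0.0727), np.float64(-98.9)), (np.float64(0.031), np.float64(170.5))]
[ 0.83  0.02 -4.33] [0.48780435 0.20175354 0.24847355] 0.6364175266402481
```

```bash
cat >> h.py <<'E'
SL=np.array([.4853,-.078]);RI=frame(unit(-9),-UP)
E
python3 - <<'E'
from h import *
row([*SL,.2485],RI)
E
```

```text
row [-5.4  27.45 -0.07] [  0.2  -0.4 -70.4] n>= 6.6
```

drive_tool(series=[[5,-0.5,3,0,0,0,-7],[5,-1.2,6,0,0,0,-15],[5,-2,10,0,0,0,-25],[5,-2.8,14,0,0,0,-35],[5,-3.6,18,0,0,0,-45],[5,-4.3,22,0,0,0,-55],[5,-5,25.5,0,0,0,-65],[5,-5.4,27.4,0,0.2,-0.4,-70.4],[5,-5.4,27.4,0,0.2,-0.4,-70.4],[5,-5.4,27.4,0,0.2,-0.4,-70.4]])

```text
t: 14.08
eef_pos: [0.4838, -0.0772, 0.244]
tcp_rot: [0.761, 0.649, -0.003, -0.002]
force: [-0.8, 0.4, -4.8]
width: 0.639
```

```bash
python3 - <<'E'
from h import *
print(st()["qpos"].round(3));row([*SL,.2485],RI);row([*SL,.1622],RI)
f=grab_frame("top");g=grab_frame("scene")
cv2.imwrite("pics/i_s.png",g);cv2.imwrite("pics/i_t.png",f)
a=cv2.resize(g[130:270,210:350],(560,560),interpolation=cv2.INTER_CUBIC)
# expected foot-bottom corners & slot corners in scene
def box(cx,cy,z,hx,hy,yw):
    ex,ey=unit(yw),unit(yw+90);return np.array([[cx,cy,z]+sx*hx*ex+sy*hy*ey for sx,sy in[(1,1),(1,-1),(-1,-1),(-1,1)]])
e=st()["eef_pos"];yw=yaw(R.from_quat(st()["tcp_rot"]).as_matrix()[:,1]);print(e,yw)
for B,col in[(box(*SL,.04,.015,.036,-9),(0,0,255)),(box(e[0],e[1],e[2]-.1472+.0,.012,.03,yw),(0,255,0)),(box(e[0],e[1],e[2]-.1472+.033,.028,.028,yw),(255,255,0)),(box(e[0],e[1],e[2]-.1472+.171,.028,.045,yw),(255,0,255))]:
    p=((proj("scene",B)-[210,130]+.5)*4-.5).round().astype(int);cv2.polylines(a,[p],True,col,1)
cv2.imwrite("pics/ins.png",a)
E
```

```text
[-0.232 -0.044  1.472 -0.003  1.721 -0.075]
row [-0.06  0.16 -0.45] [-0.5  0.1 -0. ] n>= 0.1
row [-0.04  0.23  8.18] [-0.5  0.1 -0. ] n>= 1.3
[ 0.4840634  -0.0769401   0.24481918] -8.962135261692971
```

View pics/ins.png

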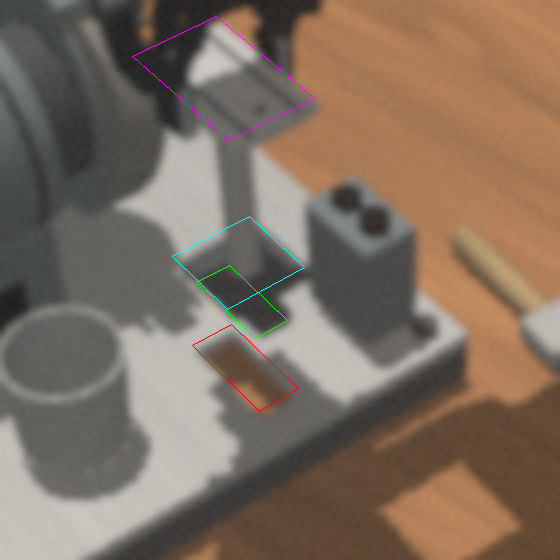

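The scene overlay fits to within about 5 crop px: slot outline at (193–298, 325–411), foot about 70 px above it, same alignment. I correct 2 mm and go down gently.

drive_tool(series=[[5,-0.05,0.2,1,-0.4,0.1,0],[5,-0.05,0.2,3,-0.4,0.1,0],[5,-0.05,0.2,4.5,-0.4,0.1,0],[5,-0.05,0.2,5,-0.4,0.1,0],[5,-0.05,0.2,5,-0.4,0.1,0],[5,-0.05,0.2,5,-0.4,0.1,0]])

```text
t: 14.92
eef_pos: [0.4862, -0.0788, 0.1963]
tcp_rot: [0.76, 0.65, 0.0, 0.001]
force: [-0.2, 0.6, -5.2]
width: 0.638
```

```bash
python3 - <<'E'
from h import *
print(st()["force"].round(2));row([*SL,.1622],RI)
g=grab_frame("scene")
a=cv2.resize(g[190:260,235:325],(720,560),interpolation=cv2.INTER_CUBIC)
cv2.imwrite("pics/ins2.png",a)
E
```

```text
[-0.2   0.57 -5.16]
row [ 0.07 -0.11  3.41] [0.2 0.1 0. ] n>= 0.5
```

View pics/ins2.png

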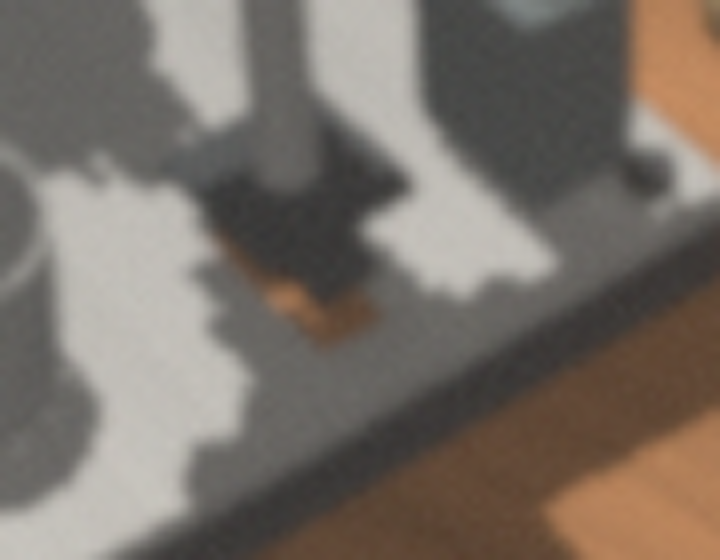

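The foot is above the slot, and the slot's free rim shows evenly at (330,335) and (260,280). I continue down slowly.

drive_tool(series=[[5,0.05,-0.08,0.5,0,0,0],[5,0.05,-0.08,0.8,0,0,0],[5,0.05,-0.08,1.1,0,0,0],[5,0.05,-0.08,1.4,0,0,0],[5,0.05,-0.08,1.6,0,0,0],[5,0.05,-0.08,1.6,0,0,0]])

```text
t: 15.72
eef_pos: [0.485, -0.0781, 0.1793]
tcp_rot: [0.76, 0.65, -0.0, 0.001]
force: [0.0, -0.6, -4.9]
width: 0.639
```

drive_tool(series=[[5,0,0,0.5,0,0,0],[5,0,0,0.9,0,0,0],[5,0,0,1.2,0,0,0],[5,0,0,1.4,0,0,0],[5,0,0,1.55,0,0,0],[5,0,0,1.65,0,0,0],[5,0,0,1.65,0,0,0]])

```text
t: 16.6
eef_pos: [0.4851, -0.0782, 0.163]
tcp_rot: [0.76, 0.65, 0.0, 0.001]
force: [-1.1, -0.6, -6.0]
width: 0.64
```

drive_tool(series=[[5,0,0,0,0,0,8],[5,0,0,0,0,0,17],[5,0,0,0,0,0,26],[5,0,0,0,0,0,35],[5,0,0,0,0,0,44],[5,0,0,0,0,0,53],[5,0,0,0,0,0,62],[5,0,0,0,0,0,71],[5,0,0,0,0,0,80],[5,0,0,0,0,0,90],[5,0,0,0,0,0,90],[5,0,0,0,0,0,90]])

```text
t: 18.1
eef_pos: [0.4852, -0.0781, 0.1631]
tcp_rot: [0.997, -0.077, 0.001, 0.001]
force: [0.2, -0.0, -5.4]
width: 0.636
```

Turned without contact. I lower it onto the plate.

drive_tool(series=[[5,0,0,0.05,0,0,0],[5,0,0,0.1,0,0,0],[5,0,0,0.15,0,0,0],[5,0,0,0.15,0,0,0]])

```text
t: 18.6
eef_pos: [0.4854, -0.0781, 0.1623]
tcp_rot: [0.997, -0.078, 0.001, 0.001]
force: [-0.5, 1.4, 1.7]
width: 0.638
```

drive_tool(series=[[6.5,0,0,0,0,0,0],[7.5,0,0,0,0,0,0],[8.3,0,0,0,0,0,0],[8.3,0,0,0,0,0,0],[8.3,0,0,-0.5,0,0,0],[8.3,0,0,-2,0,0,0],[8.3,0,0,-5,0,0,0],[8.3,0,0,-10,0,0,0],[8.3,0,0,-15,0,0,0],[8.3,0,0,-15,0,0,0]])

```text
t: 19.85
eef_pos: [0.4861, -0.0782, 0.3176]
tcp_rot: [0.997, -0.078, 0.006, 0.001]
force: [-0.6, 0.2, 0.1]
width: 0.972
```

```bash
python3 - <<'E'
from h import *
g=grab_frame("scene")
for n in["jig_table_top","jig_table_mid","jig_table_post"]: print(n,[(np.round(m["centre"],1).tolist(),round(m["conf"],2)) for m in mark_of(n,"scene")])
a=cv2.resize(g[130:270,210:350],(560,560),interpolation=cv2.INTER_CUBIC)
def box(cx,cy,z,hx,hy,yw):
    ex,ey=unit(yw),unit(yw+90);return np.array([[cx,cy,z]+sx*hx*ex+sy*hy*ey for sx,sy in[(1,1),(1,-1),(-1,-1),(-1,1)]])
for B,col in[(box(*SL,.048,.028,.028,-9),(255,255,0)),(box(*SL,.186,.045,.028,-9),(255,0,255))]:
    p=((proj("scene",B)-[210,130]+.5)*4-.5).round().astype(int);cv2.polylines(a,[p],True,col,1)
cv2.imwrite("pics/fin.png",a);print(proj("scene",[*SL,.182]),proj("scene",[*SL,.1]),st()["eef_pos"],st()["force"])
E
```

```text
jig_table_top [([267.8, 178.9], 0.85), ([432.2, 290.0], 0.56)]
jig_table_mid [([428.8, 263.8], 0.81), ([271.8, 204.5], 0.76)]
jig_table_post [([268.1, 213.7], 0.66), ([429.9, 256.0], 0.62)]
[[266.99063933 178.79614377]] [[269.25079951 204.21739233]] [ 0.48462125 -0.07788395  0.31043801] [-0.59364305 -0.52033557  0.2718272 ]
```

View pics/fin.png

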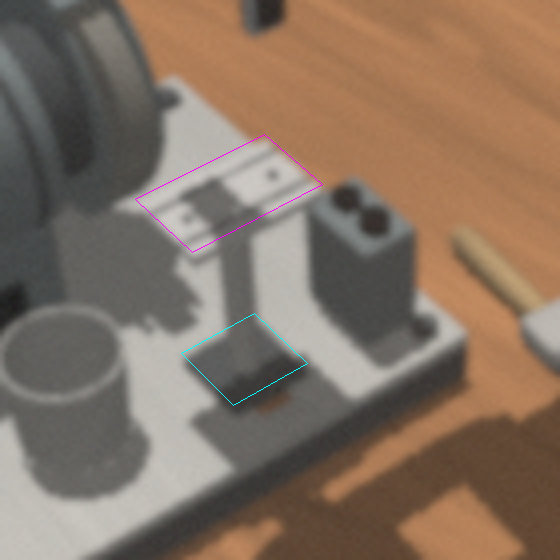

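The piece stands at its mounted pose. The predicted table outline (135–322, 135–252) and base-plate outline (182–307, 314–405) match it, and the gripper is clear above. I hand in.

```bash
python3 -c "
from cell import job
print(job.sign_off())"
```

```text
the job is handed in; nothing more can be done
None
```

The jig table is mounted and the job is handed in, at about 20 s on the robot clock; the sign-off gives no verdict. I chose the grey jig table over the orange copy and raised it with a 45° post grasp. I then stood it on the bench, took it again by the table's long edges, passed the foot through the slot, turned it 90° and released it on the plate.

- **Forces:** no contact showed while inserting or turning. Setting it down showed a light touch: the tool's vertical force went from −5.4 N to +1.7 N.
- **Final pose:** the last scene picture shows it upright, base plate down and table straight across. It matches the predicted mounted outline to about 1–2 pixels.
- **Detected points:** the detected table centre is within about 1 pixel of the prediction and the mid point within about 2.5 pixels.
- **Clearance:** the gripper is about 13 cm above the piece. The wheel, spare wheel and chisel were not approached, but I did not measure them again at the end.
- **Disagreement:** the network's slot point in the scene camera was about 2 pixels off my own measurement from the top camera. I used my own, and the foot went in cleanly.

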